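# Send the board carriage home and lock it with the eccentric cam

### The arm

A 7-joint arm with a two-finger parallel gripper is mounted at the origin on a cart in front of the work surface, level with it; the furniture and walls round the work are solid. World frame = base frame: x ahead of the robot, y to its left, z up, the work surface at z = 0. Lengths are in m, angles in rad, forces in N, time in s.
With the tool pointing down it reaches from about 0.4 to 0.85 m from the base axis. Payload 10.4 kg.
Tool frame: the origin (TCP) lies at the very end of the fingers, on their centre line; the grasp point (between the pads) lies 19 mm behind it; y points along the fingers, z is the direction in which the jaws open and shut, and the axes are right-handed (so a half turn about y gives the same grasp; the last joint's range is limited). The gripper opens to 87 mm and grips with 3 to 60 N. Pads are 19 mm wide; open, the fingers measure 117 mm over their backs; the gripper's body (75 mm by 190 mm) begins 51 mm behind the grasp point.
Start: joints at [-1.254, 0.332, -0.065, 1.46, 0.022, 1.35, -0.088], TCP at [0.208, 0.589, 0.223] pointing down, gripper open.
Joint ranges: [-2.6, 2.6], [-0.5, 2.12], [-1.47, 1.34], [0.16, 2.42], [-1.27, 4.41], [0.06, 2.06], [-2.6, 2.6]. Speed limits (rad/s): [2.22, 2.22, 2.79, 2.79, 3.14, 3.14, 3.14].

### API

Orientations are given as a 3x3 rotation matrix whose columns are the frame's x, y, z axes.
In Python, from bench import ctrl gives the robot as it stands. The module is installed in compiled form; this text tells all that it offers.
- The arm moves only by the tool arm_command, never from a script. Its argument "increments" is a list of rows, each an object with "travel": the shift along the tool's x, y, z in m, a list of three; "twist": the turn, a rotation vector about the tool's x, y, z in rad, a list of three. A call has 1 to 10 rows; each row shifts and turns the commanded pose from where the row before left it, along the tool's axes as they then stand; what a row does not reach is not made up. A row lasts 1/12 s, in which the tool goes at most 41.7 mm and 7.16 degrees, less where a joint would pass 70% of its speed; a pose out of reach is approached as far as the arm can. A call with a gripper value outside its range is refused whole. "grip" is the finger opening in m, from 0 to 0.087, set as the call begins (left out, the last holds). The fingers move at their own pace and stop on an object; "force" is the grip in N (left out, the last holds). Time passes only in rows, so rows that do not move let the fingers close. It gives the time, the measured TCP pose, the force and the opening at its end, in the units of the state.
- ctrl.observe(): the state, without advancing time (a new reading comes with each control period).
- ctrl.read_camera(name): name is "scene" or "top" or "wrist"; returns a dict with "img" (400x640x3 uint8, red, green, blue), "intrinsics" (3x3 intrinsics, pixels), "k1" (the pictures are not rectified: a ray, as slopes to the right and down, at radius r is drawn at 1 + k1 r^2 times it, then the intrinsics apply), "R" (3x3) and "t" (3): a world point X has camera coordinates R X + t; the wrist camera has in their place "T_tool_cam" (4x4, takes a point from camera to tool coordinates, whose origin is the TCP and whose axes are the tool frame's). Camera axes: x right, y down, z forward; pixel columns grow to the right and rows downward; lengths in m; the calibration is good to about 2 mm. A picture is of the moment at which its call begins: read the wrist's pose just before it. There is no depth.
- ctrl.close_job(): hands the job in, once; it reports no verdict.
Trained networks look in the newest picture that a camera, given by its name, has taken for a name from the list of things; names that differ only in an ending like _2 or _b are one class to them, and where a whole thing is asked for, a point or a joint stands for the part that bears it (a point fixed in the world has none). Each returns a list of dicts, best first, with "p" (0 to 1); they miss things now and then, are a little off and sometimes report something else, mostly with a low value. They report only what shows in the picture. A call takes as long as a camera call.
- ctrl.spot_in(camera, thing): "at" ([x, y, z] in m, in world coordinates, good to about 4 mm: the middle of the surface that is visible of it).
- ctrl.landmark_of(camera, thing): "at" ([x, y, z] in m, in world coordinates, good to about 4 mm: a listed point, or the origin of a listed thing).
The state is a dict: "t": time; "joints": joint angles; "qvel": joint speeds; "tau": joint torques, N m; "tool_pos": TCP position; "orientation": TCP orientation; "force": force on the tool from outside, world axes, zero at the start; "moment": the same for the moment, N m; "grip_width": finger opening in m.
Only numpy, scipy, OpenCV 4.12 (cv2) and the standard library are available. Lean on these libraries where they do the work, as an engineer would, in place of code of your own. Each camera call takes 0.05 s, during which the arm holds its last target. There are 200 camera calls.

### The job

On the small fixture, gently push the lever of the eccentric cam round with the fingertips as far as it goes, so that the cam's low side faces the carriage; then push the carriage with its circuit board forward, away from the robot, fully home against the end stop, and last push the lever back the way it came, as far as it goes, so that the cam locks behind the carriage. Nothing is to be gripped or lifted: the board stays lying in its nest, and the things lying about stay where they are.

Things in the scene. Friction and masses are not known exactly. Their poses are not given: they have to be found in the camera images.
- fixture: aluminium base plate 235 x 200 x 12 mm, fixed to the bench. Origin on the bench top, 10 mm forward of the plate's middle; x = the carriage's forward direction (away from the robot, turned up to 0.35 rad), y left, z up. The carriage runs on the right half (centre line y = -43 mm), the cam turns on the left half. Only the lever's post and the push plate stand higher than 52 mm
- pivot (a point): centre of the cam's vertical axis, 50 mm over the bench (fixture x = 0, y = +45 mm). The cam is a steel disc of 60 mm diameter, 16 to 32 mm over the bench, whose centre is 14 mm off this axis; lever stop pins beside it are 44 mm high
- cam (a joint): angle of the cam, rad, 0 to 2.7, growing counter-clockwise seen from above; also the lever's direction, from fixture +x towards +y. 0 (a stop) = low side to the carriage, which is free, lever pointing forward; 2.7 (a stop) = locked, lever pointing back towards the robot. Starts at 2.1 to 2.65, blocking. Friction holds it where it is left; about 3 N at the post turns it
- lever_knob (a point): point on the axis of the upright black round post at the lever's end, 65 mm from the pivot, 66 mm over the bench. The post is 16 mm in diameter and free from 42 to 90 mm over the bench; the flat lever (13 mm wide) runs below it at 34 to 42 mm
- carriage (a joint): travel of the carriage along fixture +x, m: 0 at the start (rear), 0.092 fully home at the end stop. While the cam is not low the steel shoulder on the carriage's left side meets the cam after about 15 mm. About 2 N moves it; it stays where it is left
- push_plate (a point): middle of the rear face (the face to push, looking to fixture -x, towards the robot) of the upright plate at the carriage's rear, 68 mm over the bench; the plate is 56 mm wide, 8 mm thick, and its top is 90 mm over the bench. It moves with the carriage. The end stop is 92 mm ahead of its start
- end_stop (a point): middle of the near face of the dark end stop block (20 x 64 mm, top 38 mm over the bench) that the carriage meets when it is home
- nest (a point): centre of the floor of the shallow nest on the carriage (inside 52 x 66 mm, rim 5 mm high), 26 mm over the bench; 44 mm ahead of the push plate's rear face; axes as the fixture's
- board_mid (a point): centre of the loose green circuit board, 48 x 62 x 10 mm, that lies in the nest (its centre 5 mm over the nest floor)
- nippers: side cutters with blue handles, 48 x 111 x 12 mm, lying right of the fixture. Origin at the centre of its underside. A bystander
- spare_board: loose green circuit board, 48 x 62 x 10 mm, lying on the bench right of the fixture and further back. Origin at the centre of its underside. A bystander
- hex_keys: folding hex key set with red body, 26 x 85 x 18 mm, lying left of the fixture. Origin at the centre of its underside. A bystander
- cleaner: black tip cleaning pot, 72 mm across, 55 mm high, far left. Origin at the centre of its underside. A bystander
- pendant: grey hand control with keys, 170 x 92 x 29 mm, far right. Origin at the centre of its underside. A bystander

How it is judged:
On the way, in this order (a step that is already met when the one before it is completed fails the run):
1. the cam is turned to its low point, the carriage still at the rear (value of joint cam below 0.35 rad and value of joint carriage below 0.03 m), for 0.2 s.
2. the carriage is home with the cam still low (value of joint cam below 0.6 rad and value of joint carriage above 0.086 m), for 0.2 s.
At the end, for the whole second after the job is handed in: The carriage is home (within 6 mm of its stop), the cam is back in its locked position behind the carriage (beyond 2.3 of 2.7 rad), and the board lies in its nest (centre within 8 mm, not raised by 7 mm or more) (value of joint cam above 2.3 rad and value of joint carriage above 0.086 m and z of board_mid in the frame of nest below 0.012 m and horizontal distance between board_mid and nest below 0.008 m); the robot touches nothing.
It fails at once if the board is lifted or pushed out of its nest (not (z of board_mid in the frame of nest below 0.012 m and horizontal distance between board_mid and nest below 0.008 m)).
It fails at once if the fixture, its lever or its carriage is gripped or shoved hard (fingers press with over 35 N) (contact force between the fingers and fixture above 35 N).
It fails at once if a thing lying about is lifted or moved by more than 20 mm (distance of any of nippers, spare_board, hex_keys, cleaner, pendant from where it was at the start of the episode above 0.02 m).
It also fails if it takes over 72 s, if anything falls off the work surface, if the arm or the gripper's body presses on something with over 40 N, if the wrist force passes 120 N, or if a joint passes its speed limit or range.

## Working session

There is one attempt and no reset: what is moved stays moved. The work goes in short steps, Python scripts to look and compute and a tool call to move; the robot and the scene stay as the last step left them, time stands still between calls to the robot, and variables do not carry over. Pictures are saved under pics/ and viewed, about 8 in all and at most 12, crops included, and the job is handed in when it is done.

Besides the shell and the picture viewer there is one more tool, called after ">>>" in YAML: its name, and indented under it one key for each argument. arm_command: Moves the arm, as the interface text tells. Its arguments: {"type":"object","properties":{"increments":{"type":"array"},"grip":{"type":"number"},"force":{"type":"number"}},"required":["increments"]}

```bash
mkdir -p pics
python3 - <<'E'
from bench import ctrl
import cv2,numpy as np
s=ctrl.observe();print(s['t'],s['tool_pos'],np.round(s['orientation'],3).tolist(),s['grip_width'])
for c in ['top','scene']:
    d=ctrl.read_camera(c);cv2.imwrite(f'pics/{c}0.png',d['img'][:,:,::-1])
    for n in ['fixture','pivot','lever_knob','push_plate','end_stop','nest','board_mid']:
        r=ctrl.landmark_of(c,n);print(c,n,[(np.round(a['at'],4).tolist(),round(a['p'],2)) for a in r[:2]])
E
```

```text
0.0 [0.20814546 0.58890612 0.22173971] [[0.943, -0.0, 0.333], [-0.333, -0.001, 0.943], [0.0, -1.0, -0.001]] 0.08706503033984657
top fixture [([0.5872, -0.0447, -0.0031], 0.89), ([0.5366, -0.0896, 0.0281], 0.32)]
top pivot [([0.5783, 0.0067, 0.0545], 0.76), ([0.5312, -0.2124, -0.001], 0.19)]
top lever_knob [([0.5289, 0.0371, 0.0691], 0.5)]
top push_plate [([0.4914, -0.09, 0.0689], 0.84)]
top end_stop [([0.6598, -0.0821, 0.0271], 0.78), ([0.5327, -0.0912, 0.028], 0.61)]
top nest [([0.5311, -0.0924, 0.031], 0.7)]
top board_mid [([0.5306, -0.0905, 0.034], 0.5), ([0.4123, -0.5456, -0.0001], 0.32)]
scene fixture [([0.5824, -0.0432, 0.0038], 0.61)]
scene pivot [([0.5816, 0.0025, 0.0493], 0.58)]
scene lever_knob [([0.5285, 0.0361, 0.0627], 0.57)]
scene push_plate [([0.4921, -0.0911, 0.0682], 0.7)]
scene end_stop [([0.6625, -0.0823, 0.0264], 0.65)]
scene nest [([0.5362, -0.0912, 0.0252], 0.48)]
scene board_mid [([0.5348, -0.0906, 0.0325], 0.42)]
```

View pics/top0.png

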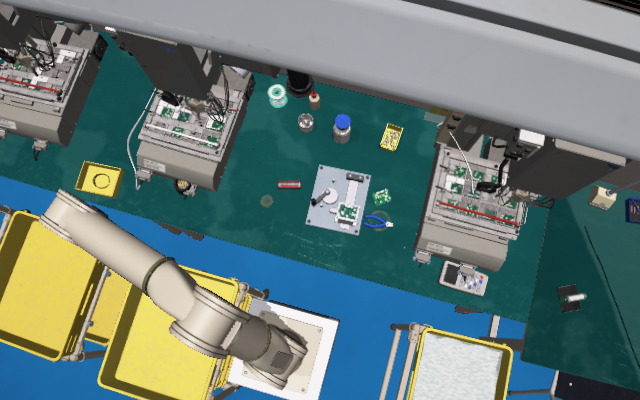

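View pics/scene0.png

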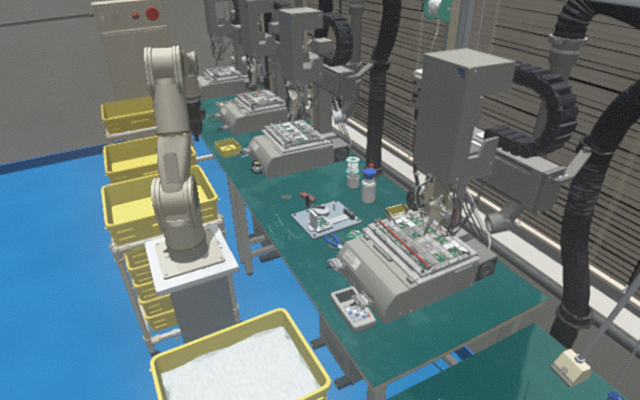

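The top view shows the fixture at about (340,200), with the lever pointing back-left, the nippers to its right and the hex keys at (289,184). In the scene view the fixture is at (325,215). I'll move over it for a closer look.

>>> arm_command:
  increments:
    - {"travel":[0.0236,-0.0025,-0.0229],"twist":[0,0,0]}
    - {"travel":[0.0236,-0.0025,-0.0229],"twist":[0,0,0]}
    - {"travel":[0.0236,-0.0025,-0.0229],"twist":[0,0,0]}
    - {"travel":[0.0236,-0.0025,-0.0229],"twist":[0,0,0]}
    - {"travel":[0.0236,-0.0025,-0.0229],"twist":[0,0,0]}
    - {"travel":[0.0236,-0.0025,-0.0229],"twist":[0,0,0]}
    - {"travel":[0.0236,-0.0025,-0.0229],"twist":[0,0,0]}
    - {"travel":[0.0236,-0.0025,-0.0229],"twist":[0,0,0]}
    - {"travel":[0.0236,-0.0025,-0.0229],"twist":[0,0,0]}
    - {"travel":[0.0236,-0.0025,-0.0229],"twist":[0,0,0]}
  grip: 0.0
  force: 10

```text
t: 1.63
tool_pos: [0.355, 0.2932, 0.2479]
orientation: [[0.943, 0.0, 0.333], [-0.333, 0.001, 0.943], [0.0, -1.0, 0.001]]
force: [1.2, 0.2, 0.5]
grip_width: 0.0284
```

>>> arm_command:
  increments:
    - {"travel":[0.0236,-0.0025,-0.0229],"twist":[0,0,0]}
    - {"travel":[0.0236,-0.0025,-0.0229],"twist":[0,0,0]}
    - {"travel":[0.0236,-0.0025,-0.0229],"twist":[0,0,0]}
    - {"travel":[0.0236,-0.0025,-0.0229],"twist":[0,0,0]}
    - {"travel":[0.0236,-0.0025,-0.0229],"twist":[0,0,0]}
    - {"travel":[0.0236,-0.0025,-0.0229],"twist":[0,0,0]}
    - {"travel":[0.0236,-0.0025,-0.0229],"twist":[0,0,0]}
    - {"travel":[0.0236,-0.0025,-0.0229],"twist":[0,0,0]}
    - {"travel":[0.0236,-0.0025,-0.0229],"twist":[0,0,0]}
    - {"travel":[0,0,0],"twist":[0,0,0]}

```text
t: 2.47
tool_pos: [0.488, 0.0232, 0.2709]
orientation: [[0.94, 0.002, 0.341], [-0.341, -0.001, 0.94], [0.003, -1.0, -0.0]]
force: [0.6, 0.1, 0.4]
grip_width: 0.0001
```

```bash
cat > look.py <<'E'
from bench import ctrl
import cv2,numpy as np,sys
def look(tag,names=('fixture','pivot','lever_knob','push_plate','end_stop','nest','board_mid'),cams=('wrist',)):
    s=ctrl.observe();print(s['t'],np.round(s['tool_pos'],4),np.round(s['orientation'],3).tolist(),s['grip_width'],np.round(s['force'],1),np.round(s['joints'],2))
    for c in cams:
        d=ctrl.read_camera(c)
        cv2.imwrite(f'pics/{c}_{tag}.png',d['img'][:,:,::-1])
        if c=='wrist':print(np.round(d['T_tool_cam'],3).tolist())
        for n in names:
            r=ctrl.landmark_of(c,n);print(c,n,[(np.round(a['at'],4).tolist(),round(a['p'],2)) for a in r[:2]])
if __name__=='__main__': look(sys.argv[1])
E
python3 look.py 1
```

```text
2.4667 [0.488  0.0232 0.2709] [[0.94, 0.002, 0.341], [-0.341, -0.001, 0.94], [0.003, -1.0, -0.0]] 0.00010759120609824636 [0.6 0.1 0.4] [-0.65 -0.02  0.5   1.76  0.01  1.4   1.08]
[[0.0, 0.97, 0.245, -0.067], [0.0, -0.245, 0.97, -0.163], [1.0, -0.0, -0.0, 0.001], [0.0, 0.0, 0.0, 1.0]]
wrist fixture []
wrist pivot [([0.531, -0.0886, 0.0253], 0.54), ([0.529, 0.0331, 0.0632], 0.22)]
wrist lever_knob [([0.5272, 0.035, 0.0661], 0.82), ([0.5312, -0.0854, 0.0274], 0.32)]
wrist push_plate [([0.4882, -0.0925, 0.068], 0.93)]
wrist end_stop []
wrist nest [([0.5311, -0.0879, 0.0273], 0.58), ([0.5288, 0.0341, 0.0629], 0.17)]
wrist board_mid [([0.5338, -0.0892, 0.0289], 0.61)]
```

View pics/wrist_1.png

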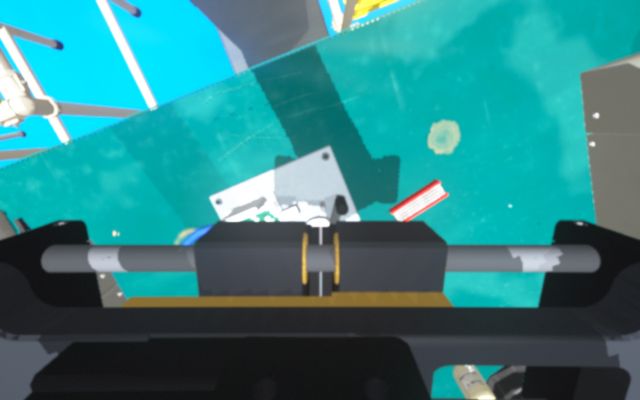

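The wrist picture shows the plate's rear half at (210-360, 150-220) and the black post at (340,205). The gripper body hides the rest. I'll shift the tool along +x to uncover the fixture.

>>> arm_command:
  increments:
    - {"travel":[0.03,0,0],"twist":[0,0,0]}
    - {"travel":[0.03,0,-0.01],"twist":[0,0,0]}
    - {"travel":[0.03,0,-0.01],"twist":[0,0,0]}
    - {"travel":[0.03,0,-0.01],"twist":[0,0,0]}
    - {"travel":[0.03,0,0],"twist":[0,0,0]}
    - {"travel":[0,0,0],"twist":[0,0,0]}
    - {"travel":[0,0,0],"twist":[0,0,0]}

```text
t: 3.45
tool_pos: [0.6179, -0.0488, 0.2687]
orientation: [[0.943, -0.002, 0.334], [-0.334, -0.001, 0.943], [-0.002, -1.0, -0.002]]
force: [0.3, 0.0, 0.3]
grip_width: 0.0006
```

```bash
python3 look.py 2
```

```text
3.45 [ 0.6179 -0.0488  0.2687] [[0.943, -0.002, 0.334], [-0.334, -0.001, 0.943], [-0.002, -1.0, -0.002]] 0.0005714456445162923 [0.3 0.  0.3] [-0.46  0.33  0.61  1.43 -0.19  1.44  1.38]
[[0.0, 0.97, 0.245, -0.067], [0.0, -0.245, 0.97, -0.163], [1.0, -0.0, -0.0, 0.001], [0.0, 0.0, 0.0, 1.0]]
wrist fixture [([0.5847, -0.0403, -0.0031], 0.98)]
wrist pivot [([0.5826, 0.0051, 0.0485], 0.55), ([0.4888, -0.0923, 0.0676], 0.27)]
wrist lever_knob [([0.531, 0.0338, 0.0631], 0.78), ([0.4888, -0.0906, 0.0672], 0.29)]
wrist push_plate [([0.4893, -0.0918, 0.0713], 0.55), ([0.5766, 0.1468, -0.0015], 0.27)]
wrist end_stop [([0.6555, -0.0822, 0.0258], 0.62)]
wrist nest []
wrist board_mid [([0.532, -0.09, 0.0288], 0.96), ([0.5776, 0.1494, -0.0026], 0.37)]
```

View pics/wrist_2.png

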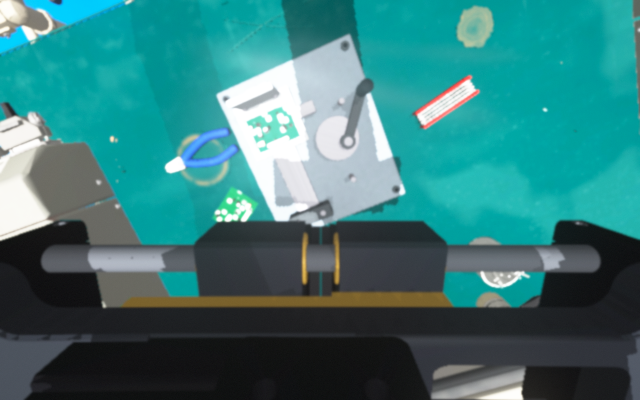

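The fixture is fully visible here: plate corners at (352,35), (218,95) and (404,193), post top at (365,87), pivot cap at (348,142). I'll back-project these pixels.

Run:
```python
from bench import ctrl
import cv2,numpy as np
s=ctrl.observe();d=ctrl.read_camera('wrist')
K=np.array(d['intrinsics']);k1=d['k1'];T=np.array(d['T_tool_cam']);R=np.array(s['orientation']);p=np.array(s['tool_pos'])
def bp(u,v,z):
    q=cv2.undistortPoints(np.array([[[u,v]]],float),K,np.array([k1,0,0,0]))[0,0]
    o=p+R@T[:3,3];r=R@T[:3,:3]@np.array([*q,1]);return np.round(o+r*(z-o[2])/r[2],4)
for n,u,v,z in [('RL',352,35,.012),('RR',218,95,.012),('FL',404,193,.012),('knob',365,87,.09),('pivot',348,142,.047),('plateL',281,87,.09),('plateR',234,107,.09)]: print(n,bp(u,v,z))
im=d['img'][20:235,200:420,::-1];cv2.imwrite('pics/crop2.png',cv2.resize(im,None,fx=2.7,fy=2.7,interpolation=cv2.INTER_CUBIC))
```

```text
RL [0.4566 0.0546 0.012 ]
RR [ 0.466 -0.144  0.012]
FL [0.6872 0.0629 0.012 ]
knob [0.5296 0.0376 0.09  ]
pivot [0.5843 0.0039 0.047 ]
plateL [ 0.4981 -0.0516  0.09  ]
plateR [ 0.5002 -0.1101  0.09  ]
```

View pics/crop2.png

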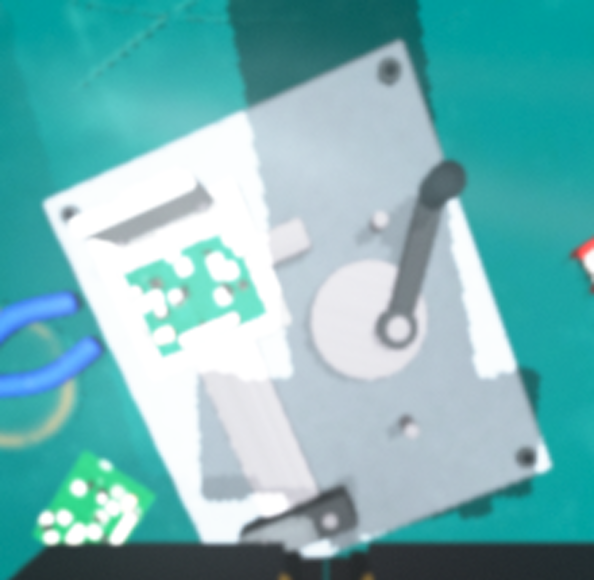

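Everything agrees: yaw ≈ 0.04, pivot ≈ (0.584, 0.0045), knob ≈ (0.529, 0.037), so the lever is at 2.61 in world (cam ≈ 2.57). I'll go down beside the post on its trailing side.

>>> arm_command:
  increments:
    - {"travel":[-0.0241,0.012,0.0028],"twist":[0,0,0]}
    - {"travel":[-0.0241,0.012,0.0028],"twist":[0,0,0]}
    - {"travel":[-0.0241,0.012,0.0028],"twist":[0,0,0]}
    - {"travel":[-0.0241,0.012,0.0028],"twist":[0,0,0]}
    - {"travel":[-0.0241,0.012,0.0028],"twist":[0,0,0]}
    - {"travel":[0,0,0],"twist":[0,0.1,0]}
    - {"travel":[0,0,0],"twist":[0,0.09,0]}
    - {"travel":[0,0.02,0],"twist":[0,0,0]}
    - {"travel":[0,0.02,0],"twist":[0,0,0]}
    - {"travel":[0,0,0],"twist":[0,0,0]}

```text
t: 4.73
tool_pos: [0.5066, 0.0048, 0.1672]
orientation: [[0.863, -0.004, 0.505], [-0.505, -0.001, 0.863], [-0.003, -1.0, -0.003]]
force: [-0.2, -0.3, 0.4]
grip_width: 0.0004
```

>>> arm_command:
  increments:
    - {"travel":[0.002,0.02,0],"twist":[0,0,0]}
    - {"travel":[0,0.02,0],"twist":[0,0,0]}
    - {"travel":[0,0.02,0],"twist":[0,0,0]}
    - {"travel":[0,0.02,0],"twist":[0,0,0]}
    - {"travel":[0,0.015,0],"twist":[0,0,0]}
    - {"travel":[0,0.012,0],"twist":[0,0,0]}
    - {"travel":[0,0,0],"twist":[0,0,0]}
    - {"travel":[0,0,0],"twist":[0,0,0]}

```text
t: 5.4
tool_pos: [0.5104, 0.0037, 0.0635]
orientation: [[0.863, -0.0, 0.505], [-0.505, -0.0, 0.863], [-0.0, -1.0, -0.0]]
force: [1.1, -0.5, 1.0]
grip_width: 0.0004
```

>>> arm_command:
  increments:
    - {"travel":[0,0.001,0.004],"twist":[0,0,0]}
    - {"travel":[0,0.001,0.004],"twist":[0,0,0]}
    - {"travel":[0,0,0.003],"twist":[0,0,0]}
    - {"travel":[0,0,0.003],"twist":[0,0,0]}
    - {"travel":[0,0,0],"twist":[0,0,0]}
    - {"travel":[0,0,0],"twist":[0,0,0]}

```text
t: 5.9
tool_pos: [0.5175, 0.016, 0.0612]
orientation: [[0.863, 0.0, 0.505], [-0.505, 0.0, 0.863], [0.0, -1.0, 0.0]]
force: [-0.4, 0.1, 0.7]
grip_width: 0.0003
```

>>> arm_command:
  increments:
    - {"travel":[-0.0016,0,0.0053],"twist":[0,0.08,0]}
    - {"travel":[-0.0016,0,0.0053],"twist":[0,0.08,0]}
    - {"travel":[-0.0016,0,0.0053],"twist":[0,0.08,0]}
    - {"travel":[-0.0016,0,0.0053],"twist":[0,0.08,0]}
    - {"travel":[-0.0016,0,0.0053],"twist":[0,0.08,0]}
    - {"travel":[-0.0016,0,0.0053],"twist":[0,0.08,0]}
    - {"travel":[-0.0016,0,0.0053],"twist":[0,0.08,0]}
    - {"travel":[-0.0016,0,0.0053],"twist":[0,0.08,0]}
    - {"travel":[0,0,0],"twist":[0,0,0]}

```text
t: 6.65
tool_pos: [0.539, 0.0537, 0.0609]
orientation: [[0.387, -0.0, 0.922], [-0.922, -0.001, 0.387], [0.0, -1.0, -0.001]]
force: [-1.4, -1.3, -0.2]
grip_width: 0.0008
```

Run:
```python
from look import look
look('3',('lever_knob','push_plate'),('wrist','top','scene'))
```

```text
6.65 [0.539  0.0537 0.0609] [[0.387, -0.0, 0.922], [-0.922, -0.001, 0.387], [0.0, -1.0, -0.001]] 0.0007666939855909228 [-1.4 -1.3 -0.2] [-0.72  0.35  0.63  1.89 -0.24  0.98  0.42]
[[0.0, 0.969, 0.245, -0.068], [0.0, -0.245, 0.969, -0.163], [1.0, -0.0, -0.0, 0.001], [0.0, 0.0, 0.0, 1.0]]
wrist lever_knob []
wrist push_plate []
top lever_knob [([0.5562, 0.0623, 0.0703], 0.53)]
top push_plate [([0.4898, -0.0892, 0.0652], 0.86)]
scene lever_knob [([0.5509, 0.0587, 0.0654], 0.63), ([0.582, -0.0452, 0.0027], 0.19)]
scene push_plate [([0.4904, -0.0908, 0.0668], 0.65), ([0.5813, 0.1445, -0.0062], 0.58)]
```

View pics/wrist_3.png

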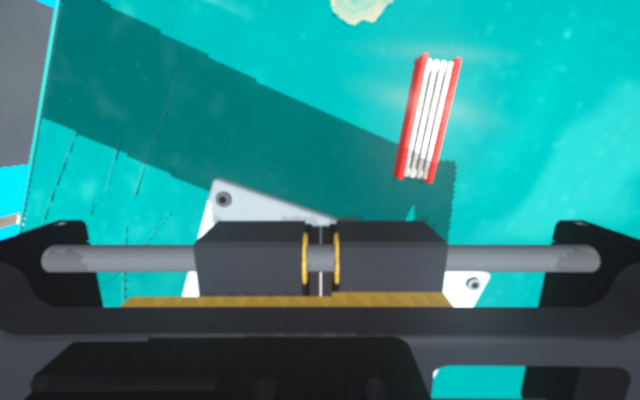

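Force is about 2 N against the push and the knob reads ≈ (0.553,0.060), so the lever is following. The wrist view shows only the hex keys, untouched at (430,120). Continuing.

>>> arm_command:
  increments:
    - {"travel":[-0.0016,0,0.0053],"twist":[0,0.08,0]}
    - {"travel":[-0.0016,0,0.0053],"twist":[0,0.08,0]}
    - {"travel":[-0.0016,0,0.0053],"twist":[0,0.08,0]}
    - {"travel":[-0.0016,0,0.0053],"twist":[0,0.08,0]}
    - {"travel":[-0.0016,0,0.0053],"twist":[0,0.08,0]}
    - {"travel":[-0.0016,0,0.0053],"twist":[0,0.08,0]}
    - {"travel":[-0.0016,0,0.0053],"twist":[0,0.08,0]}
    - {"travel":[-0.0016,0,0.0053],"twist":[0,0.08,0]}
    - {"travel":[-0.0016,0,0.0053],"twist":[0,0.08,0]}
    - {"travel":[-0.0016,0,0.0053],"twist":[0,0.08,0]}

```text
t: 7.93
tool_pos: [0.5891, 0.0711, 0.0607]
orientation: [[-0.392, -0.002, 0.92], [-0.92, -0.0, -0.392], [0.001, -1.0, -0.002]]
force: [-3.2, -0.1, -0.1]
grip_width: 0.0002
```

>>> arm_command:
  increments:
    - {"travel":[-0.0016,0,0.0053],"twist":[0,0.08,0]}
    - {"travel":[-0.0016,0,0.0053],"twist":[0,0.08,0]}
    - {"travel":[-0.0016,0,0.0053],"twist":[0,0.08,0]}
    - {"travel":[-0.0016,0,0.0053],"twist":[0,0.08,0]}
    - {"travel":[-0.0016,0,0.0053],"twist":[0,0.08,0]}
    - {"travel":[-0.0016,0,0.0053],"twist":[0,0.08,0]}
    - {"travel":[-0.0016,0,0.0053],"twist":[0,0.08,0]}
    - {"travel":[0,0,0],"twist":[0,0,0]}
    - {"travel":[0,0,0],"twist":[0,0,0]}

```text
t: 8.68
tool_pos: [0.6256, 0.0584, 0.0608]
orientation: [[-0.817, -0.0, 0.577], [-0.577, -0.0, -0.817], [0.0, -1.0, 0.0]]
force: [-0.7, 1.0, -0.3]
grip_width: 0.0003
```

Run:
```python
from look import look
look('4',('lever_knob','push_plate','hex_keys'),('top','scene'))
```

```text
8.6833 [0.6256 0.0584 0.0608] [[-0.817, -0.0, 0.577], [-0.577, -0.0, -0.817], [0.0, -1.0, 0.0]] 0.00034207323974924176 [-0.7  1.  -0.3] [-0.8   0.62  0.86  1.66 -0.52  1.1  -0.75]
top lever_knob [([0.6329, 0.0396, 0.0664], 0.55)]
top push_plate [([0.4878, -0.0914, 0.0687], 0.58)]
top hex_keys [([0.5338, -0.2106, -0.0011], 0.64), ([0.6274, -0.197, -0.0022], 0.35)]
scene lever_knob [([0.6321, 0.0402, 0.065], 0.45)]
scene push_plate [([0.4895, -0.0934, 0.0694], 0.74)]
scene hex_keys [([0.581, 0.1484, -0.0044], 0.58)]
```

>>> arm_command:
  increments:
    - {"travel":[-0.0016,0,0.0053],"twist":[0,0.08,0]}
    - {"travel":[-0.0016,0,0.0053],"twist":[0,0.08,0]}
    - {"travel":[-0.0016,0,0.0053],"twist":[0,0.08,0]}
    - {"travel":[-0.0016,0,0.0053],"twist":[0,0.08,0]}
    - {"travel":[-0.0016,0,0.0053],"twist":[0,0.08,0]}
    - {"travel":[-0.0016,0,0.0053],"twist":[0,0.08,0]}
    - {"travel":[-0.0008,0,0.0026],"twist":[0,0.04,0]}
    - {"travel":[0,0,0],"twist":[0,0,0]}
    - {"travel":[0,0,0],"twist":[0,0,0]}

```text
t: 9.83
tool_pos: [0.6482, 0.031, 0.061]
orientation: [[-0.996, -0.0, 0.094], [-0.094, 0.0, -0.996], [0.0, -1.0, -0.0]]
force: [0.4, 0.8, -0.1]
grip_width: 0.0004
```

>>> arm_command:
  increments:
    - {"travel":[0,0,0.001],"twist":[0,0,0]}
    - {"travel":[0,0,0.001],"twist":[0,0,0]}
    - {"travel":[0,0,0.001],"twist":[0,0,0]}
    - {"travel":[0,0,0],"twist":[0,0,0]}

```text
t: 10.17
tool_pos: [0.6487, 0.0282, 0.0611]
orientation: [[-0.996, 0.001, 0.092], [-0.092, 0.001, -0.996], [-0.001, -1.0, -0.001]]
force: [0.9, 3.0, -0.2]
grip_width: 0.0004
```

>>> arm_command:
  increments:
    - {"travel":[0,0,0.001],"twist":[0,0,0]}
    - {"travel":[0,0,0.001],"twist":[0,0,0]}
    - {"travel":[0,0,0],"twist":[0,0,0]}
    - {"travel":[0,0,0],"twist":[0,0,0]}

```text
t: 10.5
tool_pos: [0.6489, 0.0258, 0.0612]
orientation: [[-0.996, 0.0, 0.092], [-0.092, 0.0, -0.996], [-0.0, -1.0, 0.0]]
force: [1.1, 3.4, -1.2]
grip_width: 0.0003
```

Run:
```python
from look import look
look('5',('lever_knob','push_plate'),('top','scene'))
```

```text
10.5 [0.6489 0.0258 0.0612] [[-0.996, 0.0, 0.092], [-0.092, 0.0, -0.996], [-0.0, -1.0, 0.0]] 0.00026291568948326677 [ 1.1  3.4 -1.2] [-0.78  0.71  0.96  1.6  -0.62  1.16 -1.15]
top lever_knob [([0.6487, 0.0047, 0.0661], 0.76), ([0.4702, 0.5282, 0.0026], 0.52)]
top push_plate [([0.4909, -0.0879, 0.0685], 0.71)]
scene lever_knob [([0.6455, 0.0039, 0.0651], 0.71)]
scene push_plate [([0.4896, -0.0935, 0.071], 0.69)]
```

>>> arm_command:
  increments:
    - {"travel":[0,0,0.001],"twist":[0,0,0]}
    - {"travel":[0,0,0.001],"twist":[0,0,0]}
    - {"travel":[0,0,0.001],"twist":[0,0,0]}
    - {"travel":[0,0,0.001],"twist":[0,0,0]}
    - {"travel":[0,0,0],"twist":[0,0,0]}
    - {"travel":[0,0,0],"twist":[0,0,0]}

```text
t: 11.3
tool_pos: [0.6492, 0.0236, 0.0611]
orientation: [[-0.996, -0.0, 0.093], [-0.093, 0.002, -0.996], [-0.0, -1.0, -0.002]]
force: [1.1, 7.8, 1.1]
grip_width: -0.0
```

The force climbed to 7.8 N without matching motion, so the lever is at its stop. I'll retreat, rise and go behind the push plate.

>>> arm_command:
  increments:
    - {"travel":[0,0,-0.01],"twist":[0,0,0]}
    - {"travel":[0,0,-0.009],"twist":[0,0,0]}
    - {"travel":[0,-0.03,0],"twist":[0,0,0]}
    - {"travel":[0,-0.03,0],"twist":[0,0,0]}
    - {"travel":[0,-0.03,0],"twist":[0,0,0]}
    - {"travel":[0,0,0],"twist":[0,0,0]}

```text
t: 11.8
tool_pos: [0.6495, 0.04, 0.1567]
orientation: [[-0.996, 0.007, 0.091], [-0.091, -0.0, -0.996], [-0.007, -1.0, 0.001]]
force: [0.7, 0.1, 1.1]
grip_width: 0.0006
```

>>> arm_command:
  increments:
    - {"travel":[0.0268,0,0.0141],"twist":[0,0,0]}
    - {"travel":[0.0268,0,0.0141],"twist":[0,0,0]}
    - {"travel":[0.0268,0,0.0141],"twist":[0,0,0]}
    - {"travel":[0.0268,0,0.0141],"twist":[0,0,0]}
    - {"travel":[0.0268,0,0.0141],"twist":[0,0,0]}
    - {"travel":[0.0268,0,0.0141],"twist":[0,0,0]}
    - {"travel":[0.0268,0,0.0141],"twist":[0,0,0]}
    - {"travel":[0.0268,0,0.0141],"twist":[0,0,0]}
    - {"travel":[0,0,0],"twist":[0,0.05,0]}
    - {"travel":[0,0,0],"twist":[0,0,0]}

```text
t: 12.63
tool_pos: [0.4564, -0.0809, 0.1524]
orientation: [[-0.999, -0.003, 0.037], [-0.037, 0.007, -0.999], [0.003, -1.0, -0.007]]
force: [-0.4, -0.8, -0.4]
grip_width: 0.0004
```

Run:
```python
from look import look
look('6',('lever_knob','push_plate','board_mid'),('top','wrist'))
```

```text
12.6333 [ 0.4564 -0.0809  0.1524] [[-0.999, -0.003, 0.037], [-0.037, 0.007, -0.999], [0.003, -1.0, -0.007]] 0.0003981585619250316 [-0.4 -0.8 -0.4] [-1.18 -0.03  1.28  2.    0.02  1.15 -1.44]
top lever_knob [([0.6486, 0.0027, 0.0665], 0.66)]
top push_plate []
top board_mid []
[[0.0, 0.97, 0.245, -0.067], [-0.0, -0.245, 0.97, -0.163], [1.0, -0.0, 0.0, -0.001], [0.0, 0.0, 0.0, 1.0]]
wrist lever_knob []
wrist push_plate [([0.4887, -0.0926, 0.0688], 0.9)]
wrist board_mid [([0.5335, -0.0873, 0.0267], 0.94)]
```

View pics/wrist_6.png

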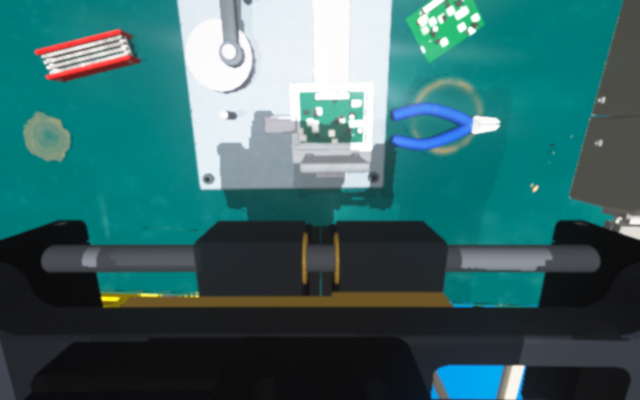

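The view shows the cam's low side to the carriage, lever forward at (230,25), board in its nest at (335,115), and the push plate at (335,165) with the tool behind it. Descending.

>>> arm_command:
  increments:
    - {"travel":[0,0,0.006],"twist":[0,0,0]}
    - {"travel":[0,0,0.005],"twist":[0,0,0]}
    - {"travel":[0,0,0],"twist":[0,0,0]}
    - {"travel":[0,0,0],"twist":[0,0,0]}

```text
t: 13.37
tool_pos: [0.4575, -0.0929, 0.1524]
orientation: [[-0.999, -0.005, 0.039], [-0.039, -0.0, -0.999], [0.005, -1.0, -0.0]]
force: [0.3, 0.1, 0.2]
grip_width: 0.0006
```

>>> arm_command:
  increments:
    - {"travel":[0,0.018,0],"twist":[0,0,0]}
    - {"travel":[0,0.018,0],"twist":[0,0,0]}
    - {"travel":[0,0.018,0],"twist":[0,0,0]}
    - {"travel":[0,0.018,0],"twist":[0,0,0]}
    - {"travel":[0,0.016,0],"twist":[0,0,0]}
    - {"travel":[0,0,0],"twist":[0,0,0]}
    - {"travel":[0,0,0],"twist":[0,0,0]}

```text
t: 13.95
tool_pos: [0.4567, -0.0927, 0.0644]
orientation: [[-0.999, -0.006, 0.039], [-0.039, -0.0, -0.999], [0.006, -1.0, -0.0]]
force: [0.3, -0.0, 0.5]
grip_width: 0.0008
```

>>> arm_command:
  increments:
    - {"travel":[-0.005,0,0],"twist":[0,0,0]}
    - {"travel":[-0.005,0,0],"twist":[0,0,0]}
    - {"travel":[-0.004,0,0],"twist":[0,0,0]}
    - {"travel":[-0.004,0,0],"twist":[0,0,0]}
    - {"travel":[-0.004,0,0],"twist":[0,0,0]}
    - {"travel":[-0.004,0,0],"twist":[0,0,0]}
    - {"travel":[-0.004,0,0],"twist":[0,0,0]}
    - {"travel":[-0.004,0,0],"twist":[0,0,0]}
    - {"travel":[-0.004,0,0],"twist":[0,0,0]}
    - {"travel":[-0.004,0,0],"twist":[0,0,0]}

```text
t: 14.78
tool_pos: [0.4994, -0.0905, 0.0642]
orientation: [[-0.999, -0.005, 0.04], [-0.04, 0.001, -0.999], [0.005, -1.0, -0.001]]
force: [-2.4, 0.3, 0.3]
grip_width: 0.0003
```

>>> arm_command:
  increments:
    - {"travel":[-0.005,0,0],"twist":[0,0,0]}
    - {"travel":[-0.005,0,0],"twist":[0,0,0]}
    - {"travel":[-0.005,0,0],"twist":[0,0,0]}
    - {"travel":[-0.005,0,0],"twist":[0,0,0]}
    - {"travel":[-0.005,0,0],"twist":[0,0,0]}
    - {"travel":[-0.005,0,0],"twist":[0,0,0]}
    - {"travel":[-0.004,0,0],"twist":[0,0,0]}
    - {"travel":[-0.004,0,0],"twist":[0,0,0]}
    - {"travel":[0,0,0],"twist":[0,0,0]}

```text
t: 15.53
tool_pos: [0.5381, -0.0892, 0.0643]
orientation: [[-0.999, -0.003, 0.04], [-0.04, 0.0, -0.999], [0.003, -1.0, -0.001]]
force: [-0.8, 0.3, 0.3]
grip_width: 0.0006
```

Run:
```python
from look import look
look('7',('lever_knob','push_plate','board_mid'),('wrist','scene'))
```

```text
15.5333 [ 0.5381 -0.0892  0.0643] [[-0.999, -0.003, 0.04], [-0.04, 0.0, -0.999], [0.003, -1.0, -0.001]] 0.0005517378906819387 [-0.8  0.3  0.3] [-0.74  0.48  1.01  1.89 -0.47  1.04 -1.06]
[[0.0, 0.97, 0.245, -0.067], [-0.0, -0.245, 0.97, -0.163], [1.0, -0.0, 0.0, -0.001], [0.0, 0.0, 0.0, 1.0]]
wrist lever_knob [([0.6491, 0.0026, 0.0619], 0.56)]
wrist push_plate []
wrist board_mid [([0.5904, -0.0863, 0.0301], 0.96)]
scene lever_knob []
scene push_plate [([0.5504, -0.0868, 0.0662], 0.47), ([0.6553, -0.0832, 0.0273], 0.42)]
scene board_mid [([0.5826, -0.042, 0.0022], 0.47)]
```

>>> arm_command:
  increments:
    - {"travel":[-0.004,0,0],"twist":[0,0,0]}
    - {"travel":[-0.004,0,0],"twist":[0,0,0]}
    - {"travel":[-0.004,0,0],"twist":[0,0,0]}
    - {"travel":[-0.004,0,0],"twist":[0,0,0]}
    - {"travel":[-0.004,0,0],"twist":[0,0,0]}
    - {"travel":[-0.004,0,0],"twist":[0,0,0]}
    - {"travel":[-0.003,0,0],"twist":[0,0,0]}
    - {"travel":[-0.002,0,0],"twist":[0,0,0]}
    - {"travel":[0,0,0],"twist":[0,0,0]}
    - {"travel":[0,0,0],"twist":[0,0,0]}

```text
t: 16.77
tool_pos: [0.5664, -0.088, 0.0641]
orientation: [[-0.999, -0.004, 0.04], [-0.04, 0.001, -0.999], [0.004, -1.0, -0.001]]
force: [0.4, -0.0, -0.3]
grip_width: 0.0007
```

>>> arm_command:
  increments:
    - {"travel":[-0.001,0,0],"twist":[0,0,0]}
    - {"travel":[-0.001,0,0],"twist":[0,0,0]}
    - {"travel":[-0.001,0,0],"twist":[0,0,0]}
    - {"travel":[0,0,0],"twist":[0,0,0]}
    - {"travel":[0,0,0],"twist":[0,0,0]}

```text
t: 17.18
tool_pos: [0.5691, -0.0878, 0.064]
orientation: [[-0.999, -0.004, 0.04], [-0.04, 0.001, -0.999], [0.004, -1.0, -0.001]]
force: [-1.1, -0.1, -0.5]
grip_width: 0.0005
```

>>> arm_command:
  increments:
    - {"travel":[-0.001,0,0],"twist":[0,0,0]}
    - {"travel":[-0.001,0,0],"twist":[0,0,0]}
    - {"travel":[-0.001,0,0],"twist":[0,0,0]}
    - {"travel":[-0.001,0,0],"twist":[0,0,0]}
    - {"travel":[0,0,0],"twist":[0,0,0]}
    - {"travel":[0,0,0],"twist":[0,0,0]}

```text
t: 17.68
tool_pos: [0.5705, -0.0878, 0.0637]
orientation: [[-0.999, -0.01, 0.039], [-0.039, 0.002, -0.999], [0.01, -1.0, -0.003]]
force: [-15.2, 1.3, 11.8]
grip_width: 0.0003
```

Force rose to 15 N with no further motion, so the carriage is at the stop. I'll back off and check.

>>> arm_command:
  increments:
    - {"travel":[0.004,0,0],"twist":[0,0,0]}
    - {"travel":[0.01,0,0],"twist":[0,0,0]}
    - {"travel":[0.015,0,0],"twist":[0,0,0]}
    - {"travel":[0.015,0,0],"twist":[0,0,0]}
    - {"travel":[0,-0.02,0],"twist":[0,0,0]}
    - {"travel":[0,-0.03,0],"twist":[0,0,0]}
    - {"travel":[0,-0.03,0],"twist":[0,0,0]}
    - {"travel":[0,-0.02,0],"twist":[0,0,0]}
    - {"travel":[0,0,0],"twist":[0,0,0]}
    - {"travel":[0,0,0],"twist":[0,0,0]}

```text
t: 18.52
tool_pos: [0.5306, -0.0891, 0.1651]
orientation: [[-0.999, -0.001, 0.041], [-0.041, 0.002, -0.999], [0.001, -1.0, -0.002]]
force: [0.2, -0.1, -0.6]
grip_width: 0.0003
```

Run:
```python
from look import look
look('8',('lever_knob','push_plate','board_mid','nest','end_stop'),('wrist',))
```

```text
18.5167 [ 0.5306 -0.0891  0.1651] [[-0.999, -0.001, 0.041], [-0.041, 0.002, -0.999], [0.001, -1.0, -0.002]] 0.0003158346656776353 [ 0.2 -0.1 -0.6] [-0.88  0.33  1.15  1.81 -0.32  1.21 -1.16]
[[0.0, 0.97, 0.245, -0.067], [-0.0, -0.245, 0.97, -0.163], [1.0, -0.0, 0.0, -0.001], [0.0, 0.0, 0.0, 1.0]]
wrist lever_knob [([0.648, -0.0009, 0.0669], 0.85), ([0.6301, -0.1938, -0.0023], 0.51)]
wrist push_plate [([0.5799, -0.0889, 0.0667], 0.76)]
wrist board_mid []
wrist nest [([0.6247, -0.0858, 0.0285], 0.4)]
wrist end_stop [([0.6573, -0.0803, 0.0265], 0.63)]
```

View pics/wrist_8.png

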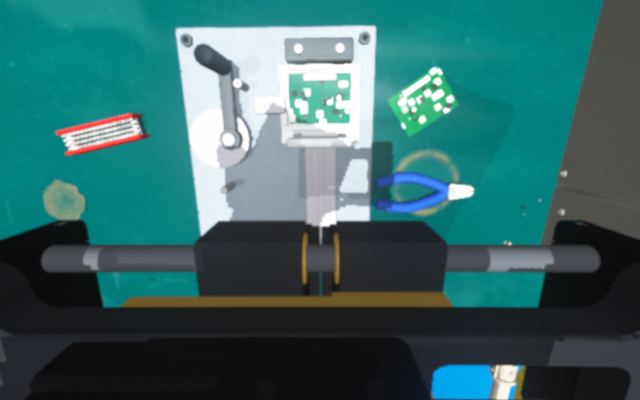

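The carriage is home: the plate reads (0.580,-0.089), about 91 mm of travel, and the board at (320,97) is in its nest. The lever is forward at (210,55). Next I'll go to the right of the post and push it back.

>>> arm_command:
  increments:
    - {"travel":[-0.0241,0,-0.01],"twist":[0,0,0]}
    - {"travel":[-0.0241,0,-0.01],"twist":[0,0,0]}
    - {"travel":[-0.0241,0,-0.01],"twist":[0,0,0]}
    - {"travel":[-0.0241,0,-0.01],"twist":[0,0,0]}
    - {"travel":[-0.0241,0,-0.01],"twist":[0,0,0]}
    - {"travel":[0,0,0],"twist":[0,0,0]}
    - {"travel":[0,0,0],"twist":[0,0,0]}
    - {"travel":[0,0,0],"twist":[0,0,0]}

```text
t: 19.48
tool_pos: [0.6473, -0.0356, 0.1631]
orientation: [[-0.999, -0.006, 0.039], [-0.039, 0.0, -0.999], [0.006, -1.0, -0.0]]
force: [-0.1, -0.5, 0.2]
grip_width: 0.0004
```

>>> arm_command:
  increments:
    - {"travel":[0,0.018,0],"twist":[0,0,0]}
    - {"travel":[0,0.018,0],"twist":[0,0,0]}
    - {"travel":[0,0.018,0],"twist":[0,0,0]}
    - {"travel":[0,0.018,0],"twist":[0,0,0]}
    - {"travel":[0,0.018,0],"twist":[0,0,0]}
    - {"travel":[0,0.014,0],"twist":[0,0,0]}
    - {"travel":[0,0,0],"twist":[0,0,0]}
    - {"travel":[0,0,0],"twist":[0,0,0]}

```text
t: 20.15
tool_pos: [0.6469, -0.035, 0.0598]
orientation: [[-0.999, -0.005, 0.039], [-0.039, 0.001, -0.999], [0.005, -1.0, -0.001]]
force: [-0.2, -0.6, 0.6]
grip_width: 0.0009
```

>>> arm_command:
  increments:
    - {"travel":[-0.001,0,-0.004],"twist":[0,0,0]}
    - {"travel":[-0.001,0,-0.004],"twist":[0,0,0]}
    - {"travel":[-0.001,0,-0.004],"twist":[0,0,0]}
    - {"travel":[0,0,-0.004],"twist":[0,0,0]}
    - {"travel":[0,0,0],"twist":[0,0,0]}
    - {"travel":[0,0,0],"twist":[0,0,0]}

```text
t: 20.65
tool_pos: [0.6499, -0.0179, 0.0599]
orientation: [[-0.999, -0.004, 0.041], [-0.041, 0.001, -0.999], [0.004, -1.0, -0.001]]
force: [0.4, -0.5, 0.3]
grip_width: -0.0001
```

>>> arm_command:
  increments:
    - {"travel":[-0.0016,0,-0.0053],"twist":[0,-0.08,0]}
    - {"travel":[-0.0016,0,-0.0053],"twist":[0,-0.08,0]}
    - {"travel":[-0.0016,0,-0.0053],"twist":[0,-0.08,0]}
    - {"travel":[-0.0016,0,-0.0053],"twist":[0,-0.08,0]}
    - {"travel":[-0.0016,0,-0.0053],"twist":[0,-0.08,0]}
    - {"travel":[-0.0016,0,-0.0053],"twist":[0,-0.08,0]}
    - {"travel":[-0.0016,0,-0.0053],"twist":[0,-0.08,0]}
    - {"travel":[-0.0016,0,-0.0053],"twist":[0,-0.08,0]}
    - {"travel":[-0.0016,0,-0.0053],"twist":[0,-0.08,0]}
    - {"travel":[0,0,0],"twist":[0,0,0]}

```text
t: 21.48
tool_pos: [0.6467, 0.0303, 0.0601]
orientation: [[-0.722, -0.004, 0.692], [-0.692, 0.001, -0.722], [0.002, -1.0, -0.003]]
force: [0.7, -0.9, 0.0]
grip_width: 0.0005
```

Run:
```python
from look import look
look('9',('lever_knob','push_plate'),('top','scene'))
```

```text
21.4833 [0.6467 0.0303 0.0601] [[-0.722, -0.004, 0.692], [-0.692, 0.001, -0.722], [0.002, -1.0, -0.003]] 0.0005286757501139936 [ 0.7 -0.9  0. ] [-0.67  0.62  0.76  1.6  -0.47  1.11 -0.59]
top lever_knob [([0.6324, 0.044, 0.0649], 0.57)]
top push_plate [([0.5801, -0.0835, 0.0692], 0.57)]
scene lever_knob [([0.6321, 0.0426, 0.0648], 0.46)]
scene push_plate [([0.5826, -0.0881, 0.0703], 0.77)]
```

>>> arm_command:
  increments:
    - {"travel":[-0.0016,0,-0.0053],"twist":[0,-0.08,0]}
    - {"travel":[-0.0016,0,-0.0053],"twist":[0,-0.08,0]}
    - {"travel":[-0.0016,0,-0.0053],"twist":[0,-0.08,0]}
    - {"travel":[-0.0016,0,-0.0053],"twist":[0,-0.08,0]}
    - {"travel":[-0.0016,0,-0.0053],"twist":[0,-0.08,0]}
    - {"travel":[-0.0016,0,-0.0053],"twist":[0,-0.08,0]}
    - {"travel":[-0.0016,0,-0.0053],"twist":[0,-0.08,0]}
    - {"travel":[-0.0016,0,-0.0053],"twist":[0,-0.08,0]}
    - {"travel":[-0.0016,0,-0.0053],"twist":[0,-0.08,0]}
    - {"travel":[-0.0016,0,-0.0053],"twist":[0,-0.08,0]}

```text
t: 22.62
tool_pos: [0.6074, 0.067, 0.0602]
orientation: [[-0.008, -0.003, 1.0], [-1.0, 0.001, -0.008], [-0.001, -1.0, -0.003]]
force: [3.3, 1.9, -1.1]
grip_width: 0.0007
```

>>> arm_command:
  increments:
    - {"travel":[-0.0016,0,-0.0053],"twist":[0,-0.08,0]}
    - {"travel":[-0.0016,0,-0.0053],"twist":[0,-0.08,0]}
    - {"travel":[-0.0016,0,-0.0053],"twist":[0,-0.08,0]}
    - {"travel":[-0.0016,0,-0.0053],"twist":[0,-0.08,0]}
    - {"travel":[-0.0016,0,-0.0053],"twist":[0,-0.08,0]}
    - {"travel":[-0.0016,0,-0.0053],"twist":[0,-0.08,0]}
    - {"travel":[-0.0016,0,-0.0053],"twist":[0,-0.08,0]}
    - {"travel":[-0.0016,0,-0.0053],"twist":[0,-0.08,0]}
    - {"travel":[0,0,0],"twist":[0,0,0]}
    - {"travel":[0,0,0],"twist":[0,0,0]}

```text
t: 23.45
tool_pos: [0.5633, 0.0678, 0.0603]
orientation: [[0.586, -0.005, 0.81], [-0.81, 0.001, 0.586], [-0.004, -1.0, -0.003]]
force: [0.7, 0.1, 0.2]
grip_width: 0.0004
```

Run:
```python
from look import look
look('10',('lever_knob','push_plate'),('top','scene'))
```

```text
23.45 [0.5633 0.0678 0.0603] [[0.586, -0.005, 0.81], [-0.81, 0.001, 0.586], [-0.004, -1.0, -0.003]] 0.0003775654730025224 [0.7 0.1 0.2] [-0.6   0.38  0.49  1.81 -0.21  1.    0.59]
top lever_knob []
top push_plate [([0.5798, -0.0819, 0.0698], 0.72)]
scene lever_knob [([0.5478, 0.0526, 0.0642], 0.6)]
scene push_plate [([0.5845, -0.0884, 0.0698], 0.73), ([0.6273, -0.1985, -0.0046], 0.6)]
```

>>> arm_command:
  increments:
    - {"travel":[-0.0016,0,-0.0053],"twist":[0,-0.08,0]}
    - {"travel":[-0.0016,0,-0.0053],"twist":[0,-0.08,0]}
    - {"travel":[-0.0016,0,-0.0053],"twist":[0,-0.08,0]}
    - {"travel":[-0.0016,0,-0.0053],"twist":[0,-0.08,0]}
    - {"travel":[-0.0016,0,-0.0053],"twist":[0,-0.08,0]}
    - {"travel":[-0.0012,0,-0.004],"twist":[0,-0.06,0]}
    - {"travel":[0,0,0],"twist":[0,0,0]}
    - {"travel":[0,0,0],"twist":[0,0,0]}

```text
t: 24.42
tool_pos: [0.5361, 0.0517, 0.0603]
orientation: [[0.885, -0.005, 0.465], [-0.465, 0.001, 0.885], [-0.005, -1.0, -0.001]]
force: [-0.3, 1.0, -0.1]
grip_width: 0.0005
```

>>> arm_command:
  increments:
    - {"travel":[0,0,-0.0015],"twist":[0,0,0]}
    - {"travel":[0,0,-0.0015],"twist":[0,0,0]}
    - {"travel":[0,0,-0.001],"twist":[0,0,0]}
    - {"travel":[0,0,0],"twist":[0,0,0]}
    - {"travel":[0,0,0],"twist":[0,0,0]}

```text
t: 24.83
tool_pos: [0.5341, 0.0486, 0.0603]
orientation: [[0.886, -0.005, 0.463], [-0.463, 0.001, 0.886], [-0.005, -1.0, -0.001]]
force: [-0.9, 4.1, 0.3]
grip_width: 0.0005
```

>>> arm_command:
  increments:
    - {"travel":[0,0,-0.001],"twist":[0,0,0]}
    - {"travel":[0,0,-0.001],"twist":[0,0,0]}
    - {"travel":[0,0,-0.001],"twist":[0,0,0]}
    - {"travel":[0,0,-0.001],"twist":[0,0,0]}
    - {"travel":[0,0,0],"twist":[0,0,0]}
    - {"travel":[0,0,0],"twist":[0,0,0]}

```text
t: 25.33
tool_pos: [0.5324, 0.0444, 0.0603]
orientation: [[0.886, -0.004, 0.463], [-0.463, 0.001, 0.886], [-0.004, -1.0, -0.001]]
force: [-0.4, 2.5, 1.2]
grip_width: 0.0007
```

>>> arm_command:
  increments:
    - {"travel":[0,0,-0.001],"twist":[0,0,0]}
    - {"travel":[0,0,-0.001],"twist":[0,0,0]}
    - {"travel":[0,0,-0.001],"twist":[0,0,0]}
    - {"travel":[0,0,-0.001],"twist":[0,0,0]}
    - {"travel":[0,0,0],"twist":[0,0,0]}
    - {"travel":[0,0,0],"twist":[0,0,0]}

```text
t: 25.83
tool_pos: [0.5313, 0.0427, 0.0605]
orientation: [[0.887, -0.003, 0.462], [-0.462, 0.003, 0.887], [-0.004, -1.0, 0.001]]
force: [2.3, 8.6, -2.5]
grip_width: 0.0
```

Force is 8.9 N with little motion, so the lever is at its locked stop. I'll retreat, rise and check.

>>> arm_command:
  increments:
    - {"travel":[0,0,0.008],"twist":[0,0,0]}
    - {"travel":[0,0,0.015],"twist":[0,0,0]}
    - {"travel":[0,-0.02,0],"twist":[0,0,0]}
    - {"travel":[0,-0.03,0],"twist":[0,0,0]}
    - {"travel":[0,-0.03,0],"twist":[0,0,0]}
    - {"travel":[0,-0.03,0],"twist":[0,0,0]}
    - {"travel":[0,-0.03,0],"twist":[0,0,0]}
    - {"travel":[0,-0.03,0],"twist":[0,0,0]}
    - {"travel":[0,0,0],"twist":[0,0,0]}

```text
t: 26.58
tool_pos: [0.5449, 0.0619, 0.2364]
orientation: [[0.886, 0.004, 0.464], [-0.464, 0.003, 0.886], [0.002, -1.0, 0.004]]
force: [0.6, 0.3, 0.8]
grip_width: 0.0004
```

>>> arm_command:
  increments:
    - {"travel":[0.025,0,-0.012],"twist":[0,0,0]}
    - {"travel":[0.025,0,-0.012],"twist":[0,0,0]}
    - {"travel":[0.025,0,-0.012],"twist":[0,0,0]}
    - {"travel":[0.025,0,-0.012],"twist":[0,0,0]}
    - {"travel":[0.025,0,-0.012],"twist":[0,0,0]}
    - {"travel":[0,0,0],"twist":[0,0,0]}
    - {"travel":[0,0,0],"twist":[0,0,0]}
    - {"travel":[0,0,0],"twist":[0,0,0]}

```text
t: 27.25
tool_pos: [0.6251, -0.049, 0.2294]
orientation: [[0.886, -0.005, 0.463], [-0.463, 0.001, 0.886], [-0.005, -1.0, -0.002]]
force: [0.5, 0.7, -0.7]
grip_width: 0.0002
```

Run:
```python
from look import look
look('11',('pivot','lever_knob','push_plate','board_mid','nest','end_stop'),('wrist','top'))
```

```text
27.25 [ 0.6251 -0.049   0.2294] [[0.886, -0.005, 0.463], [-0.463, 0.001, 0.886], [-0.005, -1.0, -0.002]] 0.00021812962187920727 [ 0.5  0.7 -0.7] [-0.39  0.36  0.51  1.47 -0.18  1.37  1.23]
[[0.0, 0.97, 0.245, -0.067], [0.0, -0.245, 0.97, -0.163], [1.0, -0.0, -0.0, 0.001], [0.0, 0.0, 0.0, 1.0]]
wrist pivot [([0.5808, 0.0041, 0.0497], 0.85)]
wrist lever_knob [([0.523, 0.0235, 0.0663], 0.57)]
wrist push_plate [([0.5818, -0.0907, 0.0693], 0.56)]
wrist board_mid [([0.6254, -0.0833, 0.0301], 0.58)]
wrist nest []
wrist end_stop [([0.6561, -0.0809, 0.0291], 0.95)]
top pivot [([0.5805, 0.0032, 0.0546], 0.59)]
top lever_knob [([0.4122, -0.5491, -0.0001], 0.24)]
top push_plate [([0.5818, -0.0845, 0.0694], 0.49)]
top board_mid [([0.6243, -0.0849, 0.0317], 0.63)]
top nest [([0.6245, -0.0858, 0.029], 0.59)]
top end_stop [([0.6587, -0.0834, 0.0253], 0.65)]
```

View pics/wrist_11.png

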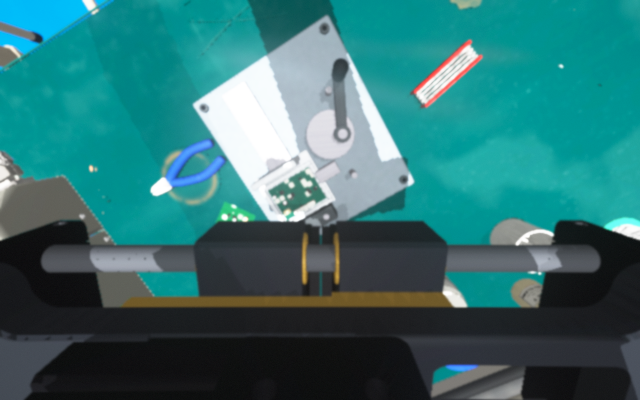

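The lever points back at (340,68) with the cam behind the shoulder, the carriage is against the end stop, the board at (297,193) is in its nest, and the bystanders look undisturbed. The robot is clear, so I'm handing in.

```bash
python3 -c "
from bench import ctrl
print(ctrl.close_job())"
```

```text
the job is handed in; nothing more can be done
None
```

I turned the lever to its low stop, pushed the carriage home, pushed the lever back to its locked stop, and handed the job in at about 27 s of the 72 s allowed. Closing the job gives no verdict.

- **Pushes:** all were made with closed fingertips. At each stop the force rose while the motion stopped: about 8 N at the low stop, 15 N (19 N with the vertical part) at the end stop and 9 N at the locked stop. The highest force I read was well under the 35 N limit, though I only saw it at the end of each move.
- **Cam:** the last wrist picture puts the lever at about 2.75 to 2.8 rad, where the stop is at 2.7. That small excess is within the networks' few-millimetre error. In the same check the top camera did not find the knob and gave only a false low-confidence hit.
- **Carriage:** the push plate moved about 91 to 92 mm of its 92 mm travel, and the picture shows the carriage at the end stop.
- **Board:** it lies in its nest; the board and nest points agreed to about 1 mm.
- **Bystanders:** the nippers, spare board and hex keys look unmoved by eye. I took no final measurement of them, and the cleaner and pendant were not checked separately.
- **Robot:** it ended clear of everything, with the fingertips at 0.23 m.

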